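Seat the gate pivot cone in its sprung cup and rock it

ROBOT

A 6-joint arm with a two-finger parallel gripper is mounted at the origin on the work surface. World frame = base frame: x ahead of the robot, y to its left, z up, the work surface at z = 0. Lengths are in m, angles in degrees, forces in N, time in s.
With the tool pointing down it reaches from about 0.325 to 1 m from the base axis. Payload 5.1 kg.
Tool frame: the origin (TCP) lies at the very end of the fingers, on their centre line; the grasp point (between the pads) lies 19 mm behind it; z points along the fingers, y is the line along which they close (so a half turn about z gives the same grasp; the last joint's range is limited). The gripper opens to 85 mm and grips with 20 to 120 N. Pads are 22 mm wide; open, the fingers measure 114 mm over their backs; the gripper's body (76 mm by 85 mm) begins 54 mm behind the grasp point. The pads swing forward as they close: fully open they stand 13 mm farther back than shut.
Start: joints at [-73.201, 7.093, 94.555, -0, 78.352, -4.733], TCP at [0.239, -0.605, 0.231] pointing down, gripper open.
Joint ranges: [-149.61, 149.61], [-58.7, 133.49], [1.44, 155.28], [-77.14, 257.14], [18.33, 153.61], [-166.67, 166.67]. Speed limits (degrees/s): [147.25, 147.25, 180, 180, 180, 180].

INTERFACE

Orientations are given as [roll, pitch, yaw] about the fixed x, y, z axes, in that order (R = Rz(yaw) Ry(pitch) Rx(roll)).
In Python, from rig import env, viewer, job_done gives the robot as it stands.
- The arm moves only by the tool step_arm, never from a script. Its arguments are lists of equal length, an entry for each row: "delta_pos": the shift along the world's x, y, z in units of 0.03 m (1.0 is 0.03 m), a list of three; "twist": the turn, a rotation vector about the world's x, y, z in units of 45 degrees (1.0 is 45 degrees), a list of three; "jaw": the gripper command: -1 is shut, 1 is fully open, values between are in proportion. A call has 1 to 5 rows; each row shifts and turns the commanded pose from where the row before left it; what a row does not reach is not made up. A row lasts 1/10 s, in which the tool goes at most 50 mm and 8.59 degrees, less where a joint would pass 70% of its speed; a pose out of reach is approached as far as the arm can. A call with a number of a shift or a turn outside -1 to 1 is refused whole. A call with a gripper value outside its range is refused whole. The fingers move at their own pace and stop on an object; "squeeze" is the grip in N (left out, the last holds). Time passes only in rows, so rows that do not move let the fingers close. It gives the time, the measured TCP pose, the force, the opening and the grip force at its end, in the units of the state.
- env.state(): the state, without advancing time (a new reading comes with each control period).
- viewer.snapshot(name): name is "scene" or "top" or "wrist"; returns a dict with "pixels" (420x560x3 uint8, red, green, blue), "range_z" (420x560 float32, m along the optical axis (not along the pixel's ray), 0 where there is no reading), "fx", "fy", "cx", "cy" (pixels), "view" (4x4, takes a point from world to camera coordinates). Camera axes: x right, y down, z forward; pixel columns grow to the right and rows downward; lengths in m; the calibration is good to about 2 mm. A picture is of the moment at which its call begins.
- job_done(): hands the job in; it is judged then, once.
The state is a dict: "time_s": time; "qpos": joint angles; "dq": joint speeds; "tau": joint torques, N m; "tool_pos": TCP position; "eef_rot": TCP orientation; "contact_force": force on the tool from outside, world axes, zero at the start; "wrist_torque": the same for the moment, N m; "finger_gap": finger opening in m; "gripper_force": force on a finger pad.
Only numpy, scipy, OpenCV 4.12 (cv2) and the standard library are available. Lean on these libraries where they do the work, as an engineer would, in place of code of your own. Each camera call takes 0.05 s, during which the arm holds its last target. There are 200 camera calls.

TASK

Lift the gate-pivot cone out of its wooden rest, set it upright in the cup it fits (the larger of the two steel cups) and press it straight down against the cup's spring with about 12 N for half a second, never pushing on it with more than 18 N. Then, keeping a light push of about 6 N on it so that it stays in the cup, check that it rocks free: lean its stem about six degrees towards the round-tab end of the cup's base plate, then about six degrees towards the square end. Leave it upright, fully seated and let go, without disturbing the other hardware.

Things in the scene. Friction and masses are not known exactly. Their poses are not given: they have to be found in the camera images.
- cone: Dark steel gate-pivot cone, about 280 g, standing point down in the wooden rest. Origin: centre of its flat tip; z runs up the stem. Tip 8 mm across, cone of 38 degrees half-angle widening to 40 mm across at 20.5 mm above the tip, then a 40 mm collar up to 26.5 mm, then a plain round stem 18 mm across up to 80 mm. Grip it by the stem.
- stem_top (a point): Centre of the top face of the cone's stem, 80 mm above the tip.
- pivot: Fixed base plate of the matching (larger) cup. Origin: plate underside, on the cup's vertical axis; z up. Plate 64 mm (x) by 100 mm (y), 6 mm thick; the +y end has a round tab with a dark spot, the -y end is square with two brass screw heads. A tube 64 mm across and 34 mm high guides the cup, which stands out above it.
- tube_top (a point): On the cup's axis at the guide tube's top, 34 mm above the plate's underside. The steel cup, 52 mm across, mouth 38 mm, has the cone's own taper and slides only up and down. Its height is set by a hidden screw, not measured: cone seated but unpressed, the cone's tip is 6 mm below to 14 mm above this point. Spring: starts to yield at 5 N, then 5 N per mm, solid after 8 mm.
- tab (a point): Top of the round tab (32 mm across) at the +y end of the larger cup's plate, 50 mm from the cup's axis.
- small_pivot: The wrong, smaller fixed cup (38 mm across, mouth 24 mm across, 46 mm above the plate underside, in a tube 50 mm across) on an identical base plate. Origin: underside of the plate on the cup's axis. Leave alone.
- rest: Fixed round wooden rest 60 mm across, 42 mm high, with a conical hole in which the cone stands at first, its tip 24 mm above the rest's underside (origin, centre).
- padlock: Laminated padlock lying in the compartment behind the divider flap, body 30 x 46 x 21 mm, origin under the body's centre. Bystander.
- barrel_bolt: Barrel bolt, 30 x 100 mm, 16 mm high with a knob to 29 mm, behind the divider flap; origin under its centre. Bystander.
- t_hinge: Green-painted T-hinge, 94 x 70 x 10 mm, behind the divider flap; origin under it. Bystander.
- ring_handle: Cast iron ring handle, ring 64 mm across, 10 mm thick, behind the divider flap; origin under the ring's centre. Bystander.
Mind the look-alikes: they are no part of the job. Of the things shaped like the cone, the steel one is meant.

How it is judged (in metres and radians):
On the way, in this order (a step that is already met when the one before it is completed fails the run):
1. the cone, upright in the larger cup, is pressed against the spring with more than 10 N for 0.3 s (contact force between cone and pivot above 10 N and angle between cone's own z axis and vertical below 0.06 rad and horizontal distance between cone and pivot below 0.004 m), for 0.3 s.
2. pressed into the cup with more than 4 N, the cone is leaned more than 4 degrees towards the round-tab end (+y of the plate) (contact force between cone and pivot above 4 N and angle between cone's own z axis and vertical above 0.07 rad and y of stem_top in the frame of pivot above 0.004 m and horizontal distance between cone and pivot below 0.008 m), for 0.1 s.
3. then, still pressed into the cup with more than 4 N, more than 4 degrees towards the square end (-y) (contact force between cone and pivot above 4 N and angle between cone's own z axis and vertical above 0.07 rad and y of stem_top in the frame of pivot below -0.004 m and horizontal distance between cone and pivot below 0.008 m), for 0.1 s.
At the end, for the whole second after the job is handed in: The cone rests in the larger cup, upright within 2.5 degrees, its tip within 3 mm of the cup's axis and 24 to 51 mm above the plate's underside, carried by the cup, let go and at rest (angle between cone's own z axis and vertical below 0.045 rad and horizontal distance between cone and pivot below 0.003 m and z of cone in the frame of pivot between 0.024 and 0.051 m and contact force between cone and pivot above 1 N and contact force between the fingers and cone below 0.1 N and linear speed of cone below 0.01 m/s and angular speed of cone below 0.1 rad/s); the robot touches nothing.
It fails at once if the cone pushed on the cup or its plate with more than 24 N (contact force between cone and pivot above 24 N).
It fails at once if the cone tipped over (more than 30 degrees) (angle between cone's own z axis and vertical above 0.52 rad).
It fails at once if the cone put in the small cup (contact force between cone and small_pivot above 0.5 N).
It fails at once if a bystander moved more than 20 mm (distance of any of padlock, barrel_bolt, t_hinge, ring_handle from where it was at the start of the episode above 0.02 m).
It also fails if it takes over 58 s, if anything falls off the work surface, if the arm or the gripper's body presses on something with over 40 N, if the wrist force passes 120 N, or if a joint passes its speed limit or range.

## Working session

There is one attempt and no reset: what is moved stays moved. The work goes in short steps, Python scripts to look and compute and a tool call to move; the robot and the scene stay as the last step left them, time stands still between calls to the robot, and variables do not carry over. Pictures are saved under pics/ and viewed, at most 10 in all, crops included, and the job is handed in when it is done.

Besides the shell and the picture viewer there is one more tool, called after "Request:" as a command line: name --argument value ..., lists and objects as JSON in quotes. step_arm: Moves the arm, as the interface text tells. Its arguments: {"type":"object","properties":{"delta_pos":{"type":"array"},"twist":{"type":"array"},"jaw":{"type":"array"},"squeeze":{"type":"number"}},"required":["delta_pos","twist","jaw"]}

```bash
mkdir -p pics; cat > h.py <<'E'
import numpy as np, cv2
from rig import env, viewer, job_done
def snap(n,f):
    s=viewer.snapshot(n); cv2.imwrite('pics/'+f,s['pixels'][:,:,::-1]); np.savez('pics/'+f+'.npz',**s); return s
def cloud(s):
    v,u=np.mgrid[:420,:560]; z=s['range_z']
    p=np.stack([(u-s['cx'])/s['fx']*z,(v-s['cy'])/s['fy']*z,z,np.ones_like(z)],-1)
    w=p@np.linalg.inv(s['view']).T
    w=w[...,:3]; w[z==0]=np.nan; return w
E
python3 - <<'E'
from h import *
a=snap('scene','s1.png');b=snap('top','t1.png')
cv2.imwrite('pics/both.png',cv2.resize(np.vstack([a['pixels'],b['pixels']])[:,:,::-1],(400,600)))
print(env.state())
E
```

```text
{'time_s': 0.1, 'qpos': array([-7.32013404e+01,  7.13047863e+00,  9.46253916e+01,  8.04575481e-04,
        7.83507589e+01, -4.73465879e+00]), 'dq': array([-0.00183044, -0.04385114, -0.21254076, -0.05760046, -0.02646862,
       -0.10572879]), 'tau': array([ 5.06415872e-04, -4.24933434e+01, -3.66652465e+01, -8.99479505e-05,
        3.95512368e-03,  3.54932936e-06]), 'tool_pos': array([ 0.23837612, -0.60413236,  0.23017674]), 'eef_rot': array([-1.79893800e+02, -9.58632320e-03,  2.15331463e+01]), 'contact_force': array([ 0.66846463,  1.05106366, -1.03709393]), 'wrist_torque': array([ 0.01001993,  0.00156167, -0.02657943]), 'gripper_force': 0.0, 'finger_gap': 0.08539148419344558}
```

View pics/t1.png

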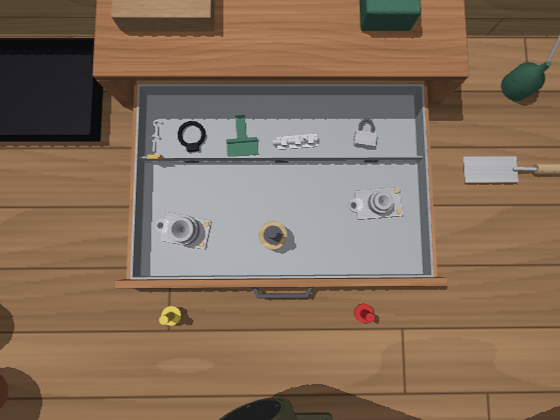

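View pics/s1.png

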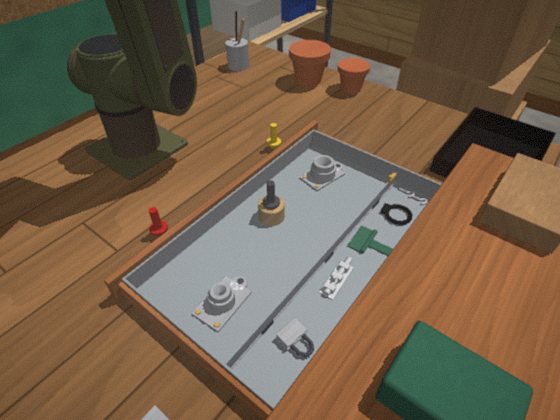

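The top view shows the cone in its rest at about (272,236). The left cup at (183,229) looks larger than the right one at (381,202). The four bystanders are behind the flap, near row 135.

```bash
python3 - <<'E'
from h import *
s=dict(np.load('pics/t1.png.npz')); w=cloud(s)
for n,(u,v) in dict(stem=(272,236),cupL=(183,229),cupR=(381,202),tabL=(163,225),tabR=(354,205),floor=(230,200),floor2=(320,250),wallF=(280,283),flap=(280,159),wallL=(135,200)).items(): print(n,w[v,u].round(4))
fl=np.nanmedian(w[195:205,225:235,2]);print('floor',fl, s['fx'], np.linalg.inv(s['view'])[:3,3])
for n,(u0,u1,v0,v1) in dict(L=(155,215,205,252),R=(345,408,182,222),C=(255,290,218,253)).items():
    p=w[v0:v1,u0:u1].reshape(-1,3); h=p[:,2]-fl
    print(n,'maxh',np.nanmax(h))
    for a,b in [(.003,.012),(.025,.036),(.036,.06),(.06,.12)]:
        q=p[(h>a)&(h<b)][:,:2].astype(np.float32)
        if len(q)>5:
            r=cv2.minAreaRect(q*1000); c=cv2.minEnclosingCircle(q*1000); print(a,b,len(q),np.round(r[0]+r[1]+(r[2],),1),'circ',np.round(c[0]+(c[1],),1))
E
```

```text
stem [0.4679 0.0189 0.1106]
cupL [0.4888 0.2134 0.0116]
cupR [ 0.5459 -0.2213  0.0152]
tabL [0.4977 0.2568 0.0122]
tabR [ 0.5398 -0.1619  0.0124]
floor [0.5527 0.1122 0.0076]
floor2 [ 0.4414 -0.0849  0.0113]
wallF [0.3755 0.0034 0.0659]
flap [0.6409 0.0013 0.0251]
wallL [0.5476 0.3059 0.0495]
floor 0.00709811705527541 381.37175985245875 [0.43429105 0.01425274 0.8455733 ]
L maxh 0.05294358895882556
0.003 0.012 697 [492.4 209.9 129.1  94.   89.6] circ [491.9 204.4  71.4]
0.025 0.036 230 [486.1 209.   62.7  61.4  89.2] circ [486.2 209.3  32.1]
0.036 0.06 478 [485.2 208.3  53.2  51.7  53.9] circ [486.7 206.2  29.5]
R maxh 0.04932712284843377
0.003 0.012 971 [ 547.9 -211.2  138.1   87.5   89.7] circ [ 551.3 -213.1   78.2]
0.025 0.036 154 [ 543.9 -213.3   48.7   47.4   37. ] circ [ 544.2 -214.1   25.1]
0.036 0.06 273 [ 543.6 -215.3   40.8   45.9   26. ] circ [ 544.6 -213.6   24. ]
C maxh 0.10721415149780733
0.003 0.012 16 [475.9  18.   75.6  71.7  86. ] circ [472.   15.1  47.3]
0.036 0.06 574 [473.   19.3  58.5  58.4  89.7] circ [473.3  19.4  29.9]
0.06 0.12 74 [472.9  18.9  15.6  17.1  88.9] circ [473.3  19.4   8.9]
```

Left cup: 64 mm tube and 52 mm cup, centred near (0.486, 0.209), so it's the right one. Its tab lies about 13° off +y, towards +x. The cone is at (0.473, 0.019). I'll close the fingers along the plate's x axis, which means yaw of about 76.5.

Request:
step_arm --delta_pos '[[0.35,0.95,0],[0.35,0.95,0],[0.35,0.95,0],[0.35,0.95,0],[0.35,0.95,0]]' --twist '[[0,0,0.055],[0,0,0.055],[0,0,0.055],[0,0,0.055],[0,0,0.055]]' --jaw '[1,1,1,1,1]'

```text
time_s: 0.6
tool_pos: [0.2912, -0.4607, 0.2307]
eef_rot: [-179.9, -0.0, 34.0]
contact_force: [0.0, 0.0, -0.1]
finger_gap: 0.0853
gripper_force: 0.0
```

Request:
step_arm --delta_pos '[[0.35,0.95,0],[0.35,0.95,0],[0.35,0.95,0],[0.35,0.95,0],[0.35,0.95,0]]' --twist '[[0,0,0.055],[0,0,0.055],[0,0,0.055],[0,0,0.055],[0,0,0.055]]' --jaw '[1,1,1,1,1]'

```text
time_s: 1.1
tool_pos: [0.3435, -0.3182, 0.2308]
eef_rot: [-180.0, -0.0, 46.4]
contact_force: [0.3, -0.1, 0.5]
finger_gap: 0.0854
gripper_force: 0.0
```

Request:
step_arm --delta_pos '[[0.35,0.95,0],[0.35,0.95,0],[0.35,0.95,0],[0.35,0.95,0],[0.35,0.95,0]]' --twist '[[0,0,0.055],[0,0,0.055],[0,0,0.055],[0,0,0.055],[0,0,0.055]]' --jaw '[1,1,1,1,1]'

```text
time_s: 1.6
tool_pos: [0.396, -0.1758, 0.2309]
eef_rot: [-180.0, -0.0, 58.7]
contact_force: [-0.1, 0.0, 0.3]
finger_gap: 0.0856
gripper_force: 0.0
```

Request:
step_arm --delta_pos '[[0.35,0.95,0],[0.35,0.95,0],[0.35,0.95,0],[0.35,0.95,0],[0.35,0.95,0]]' --twist '[[0,0,0.055],[0,0,0.055],[0,0,0.055],[0,0,0.055],[0,0,0.055]]' --jaw '[1,1,1,1,1]'

```text
time_s: 2.1
tool_pos: [0.4485, -0.0333, 0.2309]
eef_rot: [-180.0, 0.0, 71.1]
contact_force: [0.4, -0.7, -0.2]
finger_gap: 0.0855
gripper_force: 0.0
```

Request:
step_arm --delta_pos '[[0.4,0.85,-0.2],[0.4,0.85,-0.2],[0,0,0],[0,0,0]]' --twist '[[0,0,0.06],[0,0,0.06],[0,0,0],[0,0,0]]' --jaw '[1,1,1,1]'

```text
time_s: 2.5
tool_pos: [0.4721, 0.0166, 0.2187]
eef_rot: [-179.9, 0.0, 76.5]
contact_force: [0.1, -0.7, 0.1]
finger_gap: 0.0854
gripper_force: 0.0
```

```bash
python3 - <<'E'
from h import *
s=snap('wrist','w1.png'); w=cloud(s)
print(np.linalg.inv(s['view']).round(3), env.state()['tool_pos'],env.state()['eef_rot'])
m=(w[...,2]>.1)&(w[...,2]<.115); m&=np.hypot(w[...,0]-.473,w[...,1]-.019)<.03
q=w[m]; print(m.sum(), np.median(q[:,2]), cv2.minEnclosingCircle((q[:,:2]*1000).astype(np.float32)), q.mean(0))
m=(w[...,2]>.04)&(w[...,2]<.056)&(np.hypot(w[...,0]-.473,w[...,1]-.019)<.04)
q=w[m]; print(m.sum(), np.median(q[:,2]), cv2.minEnclosingCircle((q[:,:2]*1000).astype(np.float32)))
E
```

```text
[[ 0.972 -0.221 -0.078  0.492]
 [-0.234 -0.918 -0.319  0.1  ]
 [-0.002  0.328 -0.945  0.362]
 [ 0.     0.     0.     1.   ]] [0.47219557 0.01607711 0.21903917] [-1.79961219e+02  2.90250775e-02  7.64181277e+01]
578 0.11220368650595763 ((473.06927490234375, 21.074277877807617), 9.117400169372559) [0.47358881 0.02231893 0.11119296]
1897 0.050265463317202164 ((473.073486328125, 20.954757690429688), 30.173948287963867)
```

View pics/w1.png

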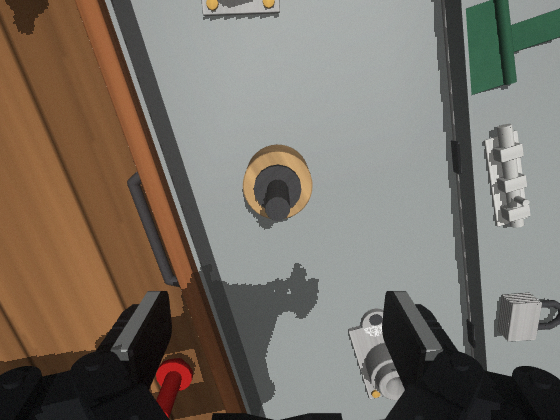

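The wrist picture shows the cone's stem top at about (277,208), upright in the rest and free between the open fingers. It measures (0.473, 0.0205). Descending to TCP z ≈ 0.072.

Request:
step_arm --delta_pos '[[0.03,0.12,-0.98],[0,0,-0.98],[0,0,-0.98],[0,0,-0.98],[0,0,-0.98]]' --twist '[[0,0,0],[0,0,0],[0,0,0],[0,0,0],[0,0,0]]' --jaw '[1,1,1,1,1]'

```text
time_s: 3.05
tool_pos: [0.4734, 0.0188, 0.0717]
eef_rot: [179.9, 0.0, 76.3]
contact_force: [0.0, -0.1, 0.8]
finger_gap: 0.0853
gripper_force: 0.0
```

Request:
step_arm --delta_pos '[[0,0,0],[0,0,0],[0,0,0],[0,0,0],[0,0,0]]' --twist '[[0,0,0],[0,0,0],[0,0,0],[0,0,0],[0,0,0]]' --jaw '[0,-0.3,-0.5,-0.7,-1]' --squeeze 50

```text
time_s: 3.55
tool_pos: [0.4739, 0.0199, 0.0741]
eef_rot: [180.0, -0.0, 76.4]
contact_force: [-2.5, -1.4, 6.1]
finger_gap: 0.0165
gripper_force: 48.3
```

Request:
step_arm --delta_pos '[[0,0,0],[0,0,0],[0,0,0]]' --twist '[[0,0,0],[0,0,0],[0,0,0]]' --jaw '[-1,-1,-1]'

```text
time_s: 3.85
tool_pos: [0.474, 0.02, 0.0742]
eef_rot: [179.9, 0.0, 76.4]
contact_force: [-4.8, -0.5, 6.9]
finger_gap: 0.0167
gripper_force: 48.4
```

Request:
step_arm --delta_pos '[[0,0,0.3],[0,0,0.6],[0,0,0.8],[0,0,0.8],[0,0,0]]' --twist '[[0,0,0],[0,0,0],[0,0,0],[0,0,0],[0,0,0]]' --jaw '[-1,-1,-1,-1,-1]'

```text
time_s: 4.35
tool_pos: [0.476, 0.0199, 0.1516]
eef_rot: [179.5, -0.1, 76.4]
contact_force: [1.3, 0.4, -0.7]
finger_gap: 0.0167
gripper_force: 49.0
```

Request:
step_arm --delta_pos '[[0.1,0.7,0],[0.1,0.8,0],[0.1,0.8,0],[0.1,0.7,0],[0,0,0]]' --twist '[[0,0,0],[0,0,0],[0,0,0],[0,0,0],[0,0,0]]' --jaw '[-1,-1,-1,-1,-1]'

```text
time_s: 4.85
tool_pos: [0.4847, 0.1117, 0.1459]
eef_rot: [-179.9, -0.0, 76.6]
contact_force: [-0.2, -1.1, -3.1]
finger_gap: 0.0167
gripper_force: 49.0
```

```bash
python3 - <<'E'
from h import *
for n in ('wrist','top'):
  s=snap(n,'b_%s.png'%n); w=cloud(s); print(env.state()['tool_pos'])
  d=np.hypot(w[...,0]-.486,w[...,1]-.2085)
  fl=.007 #floor
  for a,b in [(.0385,.0425),(.044,.065)]:
    m=(w[...,2]>a)&(w[...,2]<b)&(d<.04); q=w[m]; print(n,a,m.sum(),np.median(q[:,2]),np.round(cv2.minAreaRect((q[:,:2]*1000).astype(np.float32)),1) if 0 else cv2.minAreaRect((q[:,:2]*1000).astype(np.float32)),cv2.minEnclosingCircle((q[:,:2]*1000).astype(np.float32)))
  print('rim z pct',np.percentile(q[:,2],[10,50,90]))
  # plate colour vs floor : plate top points
  m=(abs(w[...,2]-.013)<.0025)&(d<.075)&(d>.036); q=w[m]; print('plate',m.sum(),cv2.minAreaRect((q[:,:2]*1000).astype(np.float32)))
  m=(d<.1)&(w[...,2]<.009)&(d>.06);print('floor',np.median(w[m][:,2]))
E
```

```text
[0.48460851 0.11064975 0.14587521]
wrist 0.0385 1402 0.04183960558939319 ((486.4206848144531, 211.0354766845703), (62.884002685546875, 62.95890808105469), 15.220711708068848) ((486.38897705078125, 211.09063720703125), 31.89691162109375)
wrist 0.044 6317 0.057206915006929315 ((488.3973693847656, 210.364501953125), (55.51850891113281, 53.72921371459961), 5.748068809509277) ((487.37750244140625, 211.42161560058594), 30.123361587524414)
rim z pct [0.04815442 0.05720692 0.05875487]
plate 3458 ((482.5169372558594, 194.49737548828125), (117.14888000488281, 143.115966796875), 77.03744506835938)
floor 0.008228886003646352
[0.48462131 0.11002505 0.1460125 ]
top 0.0385 1 0.04088906590100516 ((455.4217224121094, 203.53384399414062), (0.0, 0.0), 0.0) ((455.4217224121094, 203.53384399414062), 9.999999747378752e-05)
top 0.044 0 nan ((0.0, 0.0), (0.0, 0.0), 0.0) ((0.0, 0.0), 0.0)
  return _methods._mean(a, axis=axis, dtype=dtype,
  ret = ret.dtype.type(ret / rcount)
Traceback (most recent call last):
IndexError: index -1 is out of bounds for axis 0 with size 0
```

View pics/b_wrist.png

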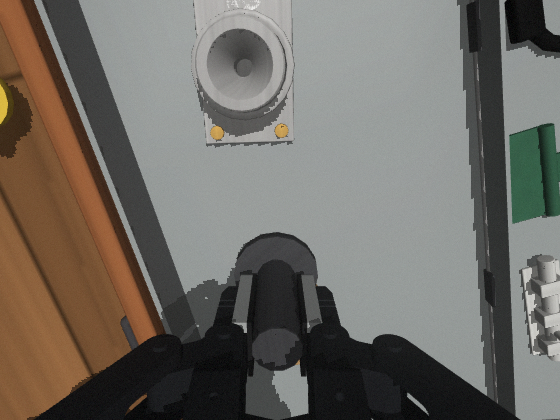

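The wrist view shows the large cup at about (243,63), with its brass screws (square end) facing the cone and plate edges parallel to the image. That confirms the yaw. The cone-to-cup offset from both cameras is (13, 190) mm, so the target TCP is (0.487, 0.210), with seating at z ≈ 0.081.

Request:
step_arm --delta_pos '[[0.02,0.7,0],[0.02,0.9,0],[0.02,0.9,0],[0.02,0.8,0],[0,0,0]]' --twist '[[0,0,0],[0,0,0],[0,0,0],[0,0,0],[0,0,0]]' --jaw '[-1,-1,-1,-1,-1]'

```text
time_s: 5.45
tool_pos: [0.4876, 0.2101, 0.1468]
eef_rot: [-180.0, -0.0, 76.5]
contact_force: [0.2, -0.0, -2.8]
finger_gap: 0.0168
gripper_force: 48.9
```

Request:
step_arm --delta_pos '[[0,0,0],[0,0,0],[0,0,0]]' --twist '[[0,0,0],[0,0,0],[0,0,0]]' --jaw '[-1,-1,-1]'

```text
time_s: 5.75
tool_pos: [0.4878, 0.2079, 0.1471]
eef_rot: [-180.0, 0.0, 76.4]
contact_force: [0.5, -0.2, -2.4]
finger_gap: 0.0166
gripper_force: 48.9
```

Request:
step_arm --delta_pos '[[-0.02,0.07,-0.5],[0,0,-0.8],[0,0,-0.53],[0,0,0],[0,0,0]]' --twist '[[0,0,0],[0,0,0],[0,0,0],[0,0,0],[0,0,0]]' --jaw '[-1,-1,-1,-1,-1]'

```text
time_s: 6.25
tool_pos: [0.4869, 0.2108, 0.0918]
eef_rot: [-179.9, 0.0, 76.4]
contact_force: [1.7, -0.2, -2.7]
finger_gap: 0.0169
gripper_force: 48.8
```

Request:
step_arm --delta_pos '[[0,0,0],[0,0,0],[0,0,0]]' --twist '[[0,0,0],[0,0,0],[0,0,0]]' --jaw '[-1,-1,-1]'

```text
time_s: 6.55
tool_pos: [0.4879, 0.2113, 0.0935]
eef_rot: [179.9, -0.1, 76.4]
contact_force: [0.3, 0.4, -3.5]
finger_gap: 0.0169
gripper_force: 48.8
```

```bash
python3 - <<'E'
from h import *
for n in ('wrist','scene'):
  s=snap(n,'c_%s.png'%n)
a=cv2.imread('pics/c_wrist.png')[150:420,100:460]; b=cv2.imread('pics/c_scene.png')[110:230,260:400]
cv2.imwrite('pics/c.png',np.vstack([cv2.resize(a,(420,315)),cv2.resize(b,(420,280),interpolation=3)]))
print(env.state()['tool_pos'],env.state()['contact_force'])
E
```

```text
[0.48757304 0.21120463 0.09304297] [-0.16333874  0.67948089 -2.40047483]
```

View pics/c.png

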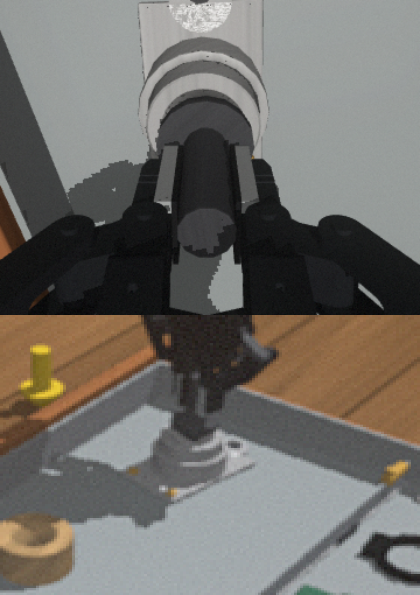

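The close-up shows the cone centred above the large cup with its stem upright, and the tab on the far side. Now lowering under force watch.

Request:
step_arm --delta_pos '[[-0.01,-0.03,-0.15],[0,0,-0.1],[0,0,-0.05],[0,0,0]]' --twist '[[0,0,0],[0,0,0],[0,0,0],[0,0,0]]' --jaw '[-1,-1,-1,-1]'

```text
time_s: 7.05
tool_pos: [0.4865, 0.21, 0.0828]
eef_rot: [-179.9, 0.0, 76.4]
contact_force: [-0.4, -0.1, -2.6]
finger_gap: 0.0166
gripper_force: 48.8
```

Request:
step_arm --delta_pos '[[0,0,-0.04],[0,0,0]]' --twist '[[0,0,0],[0,0,0]]' --jaw '[-1,-1]'

```text
time_s: 7.25
tool_pos: [0.4869, 0.2102, 0.0821]
eef_rot: [-180.0, 0.0, 76.4]
contact_force: [-0.4, -0.1, -2.5]
finger_gap: 0.0168
gripper_force: 48.8
```

Request:
step_arm --delta_pos '[[0,0,-0.04],[0,0,0]]' --twist '[[0,0,0],[0,0,0]]' --jaw '[-1,-1]'

```text
time_s: 7.45
tool_pos: [0.487, 0.2102, 0.0812]
eef_rot: [180.0, -0.0, 76.4]
contact_force: [-1.3, -0.1, -1.3]
finger_gap: 0.0168
gripper_force: 49.1
```

Request:
step_arm --delta_pos '[[0,0,-0.03],[0,0,0]]' --twist '[[0,0,0],[0,0,0]]' --jaw '[-1,-1]'

```text
time_s: 7.65
tool_pos: [0.4871, 0.2103, 0.0808]
eef_rot: [180.0, -0.0, 76.4]
contact_force: [-2.4, -1.0, 2.8]
finger_gap: 0.0169
gripper_force: 49.4
```

Request:
step_arm --delta_pos '[[0,0,-0.03],[0,0,0]]' --twist '[[0,0,0],[0,0,0]]' --jaw '[-1,-1]'

```text
time_s: 7.85
tool_pos: [0.4872, 0.2103, 0.0801]
eef_rot: [180.0, -0.0, 76.4]
contact_force: [-3.7, -0.8, 5.7]
finger_gap: 0.0166
gripper_force: 49.7
```

Request:
step_arm --delta_pos '[[-0.04,-0.01,0],[0,0,-0.03],[0,0,0]]' --twist '[[0,0,0],[0,0,0],[0,0,0]]' --jaw '[-1,-1,-1]'

```text
time_s: 8.15
tool_pos: [0.4869, 0.2102, 0.0796]
eef_rot: [179.9, -0.1, 76.4]
contact_force: [-1.8, 0.5, 7.1]
finger_gap: 0.0168
gripper_force: 49.8
```

Request:
step_arm --delta_pos '[[0,0,0],[0,0,0]]' --twist '[[0,0,0],[0,0,0]]' --jaw '[-1,-1]'

```text
time_s: 8.35
tool_pos: [0.4869, 0.2102, 0.0797]
eef_rot: [179.9, -0.1, 76.4]
contact_force: [-1.4, 0.1, 6.6]
finger_gap: 0.0167
gripper_force: 49.8
```

Request:
step_arm --delta_pos '[[-0.01,0,-0.04],[0,0,0],[0,0,0]]' --twist '[[0,0,0],[0,0,0],[0,0,0]]' --jaw '[-1,-1,-1]'

```text
time_s: 8.65
tool_pos: [0.4869, 0.2103, 0.0791]
eef_rot: [179.8, -0.1, 76.4]
contact_force: [-1.9, -0.3, 9.4]
finger_gap: 0.017
gripper_force: 50.1
```

Request:
step_arm --delta_pos '[[-0.01,0,-0.015],[0,0,0],[0,0,0],[0,0,0],[0,0,0]]' --twist '[[0,0,0],[0,0,0],[0,0,0],[0,0,0],[0,0,0]]' --jaw '[-1,-1,-1,-1,-1]'

```text
time_s: 9.15
tool_pos: [0.4869, 0.2103, 0.079]
eef_rot: [179.8, -0.1, 76.4]
contact_force: [-1.6, -1.2, 10.8]
finger_gap: 0.0166
gripper_force: 50.2
```

Request:
step_arm --delta_pos '[[0,0,0],[0,0,0],[0,0,0]]' --twist '[[0,0,0],[0,0,0],[0,0,0]]' --jaw '[-1,-1,-1]'

```text
time_s: 9.45
tool_pos: [0.4869, 0.2103, 0.079]
eef_rot: [179.8, -0.1, 76.4]
contact_force: [-1.3, -0.7, 9.7]
finger_gap: 0.0168
gripper_force: 50.2
```

Pressed at about 12.5 N for 0.8 s. Now easing to about 7 N and starting the lean towards the tab. The axis is (−0.972, 0.233), pivoting on the rim on the tab side.

Request:
step_arm --delta_pos '[[0,0,0.04],[0,0,0.03],[0,0,0]]' --twist '[[0,0,0],[0,0,0],[0,0,0]]' --jaw '[-1,-1,-1]'

```text
time_s: 9.75
tool_pos: [0.4867, 0.2102, 0.08]
eef_rot: [179.8, -0.1, 76.4]
contact_force: [1.2, 0.6, 5.5]
finger_gap: 0.0165
gripper_force: 49.6
```

Request:
step_arm --delta_pos '[[0.003,0.014,0.01],[0.003,0.014,0.01],[0,0,0]]' --twist '[[-0.022,0.005,0],[-0.022,0.005,0],[0,0,0]]' --jaw '[-1,-1,-1]'

```text
time_s: 10.05
tool_pos: [0.4866, 0.211, 0.0801]
eef_rot: [179.8, 2.0, 76.5]
contact_force: [3.9, -1.1, 5.7]
finger_gap: 0.0166
gripper_force: 49.5
```

Request:
step_arm --delta_pos '[[0.025,0.014,0.01],[0.003,0.014,0.01],[0,0,0]]' --twist '[[-0.022,0.005,0],[-0.022,0.005,0],[0,0,0]]' --jaw '[-1,-1,-1]'

```text
time_s: 10.35
tool_pos: [0.4868, 0.2118, 0.0804]
eef_rot: [179.9, 4.1, 76.5]
contact_force: [3.0, -1.1, 6.7]
finger_gap: 0.0166
gripper_force: 49.6
```

Request:
step_arm --delta_pos '[[0.02,0.014,0.014],[0.003,0.014,0.014],[0,0,0]]' --twist '[[-0.022,0.005,0],[-0.022,0.005,0],[0,0,0]]' --jaw '[-1,-1,-1]'

```text
time_s: 10.65
tool_pos: [0.4871, 0.2127, 0.081]
eef_rot: [179.9, 6.1, 76.5]
contact_force: [1.8, 0.4, 5.8]
finger_gap: 0.0168
gripper_force: 49.6
```

```bash
python3 - <<'E'
from h import *
s=snap('wrist','d.png'); st=env.state(); print(st['tool_pos'],st['eef_rot'],st['contact_force'])
cv2.imwrite('pics/d2.png',cv2.imread('pics/d.png')[150:420,100:460])
E
```

```text
[0.48707527 0.21265208 0.08095907] [179.89884837   6.12957324  76.46808753] [ 1.247538   -0.17582115  5.36289651]
```

View pics/d2.png

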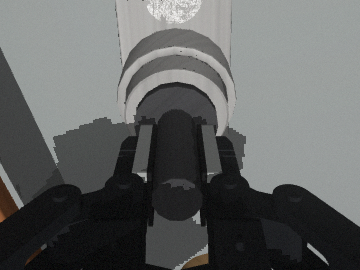

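The picture shows the stem leaned towards the tab with its top at about (178,199) in the crop. That is the same place relative to the gripper as before, so there was no slip and the lean is about 6.1°. Now returning through upright and leaning the other way.

Request:
step_arm --delta_pos '[[0,0,0],[-0.003,-0.014,-0.013],[-0.003,-0.014,-0.013],[-0.003,-0.014,-0.01],[0,0,0]]' --twist '[[0,0,0],[0.022,-0.005,0],[0.022,-0.005,0],[0.022,-0.005,0],[0,0,0]]' --jaw '[-1,-1,-1,-1,-1]'

```text
time_s: 11.2
tool_pos: [0.4868, 0.2112, 0.0802]
eef_rot: [179.9, 3.0, 76.4]
contact_force: [1.1, 0.6, 5.9]
finger_gap: 0.0169
gripper_force: 49.7
```

Request:
step_arm --delta_pos '[[-0.003,-0.014,-0.01],[-0.003,-0.014,-0.01],[-0.003,-0.014,-0.01],[0,0,0]]' --twist '[[0.022,-0.005,0],[0.022,-0.005,0],[0.022,-0.005,0],[0,0,0]]' --jaw '[-1,-1,-1,-1]'

```text
time_s: 11.6
tool_pos: [0.4867, 0.21, 0.0795]
eef_rot: [180.0, -0.0, 76.4]
contact_force: [1.3, 0.6, 7.0]
finger_gap: 0.017
gripper_force: 49.9
```

Request:
step_arm --delta_pos '[[-0.003,-0.014,0.02],[-0.003,-0.014,0.015],[0,0,0]]' --twist '[[0.022,-0.005,0],[0.022,-0.005,0],[0,0,0]]' --jaw '[-1,-1,-1]'

```text
time_s: 11.9
tool_pos: [0.4864, 0.2093, 0.0802]
eef_rot: [-180.0, -2.1, 76.4]
contact_force: [1.7, 1.6, 5.6]
finger_gap: 0.0167
gripper_force: 49.6
```

Request:
step_arm --delta_pos '[[-0.003,-0.014,0.012],[-0.003,-0.014,0.012],[0,0,0]]' --twist '[[0.022,-0.005,0],[0.022,-0.005,0],[0,0,0]]' --jaw '[-1,-1,-1]'

```text
time_s: 12.2
tool_pos: [0.4861, 0.2083, 0.0807]
eef_rot: [-180.0, -4.2, 76.4]
contact_force: [2.0, 3.0, 4.9]
finger_gap: 0.0168
gripper_force: 49.5
```

Request:
step_arm --delta_pos '[[-0.003,-0.014,0.012],[-0.003,-0.014,0.012],[0,0,0],[0,0,0]]' --twist '[[0.022,-0.005,0],[0.022,-0.005,0],[0,0,0],[0,0,0]]' --jaw '[-1,-1,-1,-1]'

```text
time_s: 12.6
tool_pos: [0.4858, 0.2075, 0.0814]
eef_rot: [-179.9, -6.1, 76.4]
contact_force: [3.2, 2.8, 4.6]
finger_gap: 0.0171
gripper_force: 49.4
```

Leaned 6.1° the other way at about 7 N. Returning upright.

Request:
step_arm --delta_pos '[[0.01,0.014,-0.012],[0.01,0.014,-0.012],[0.01,0.014,-0.012],[0,0,0]]' --twist '[[-0.022,0.005,0],[-0.022,0.005,0],[-0.022,0.005,0],[0,0,0]]' --jaw '[-1,-1,-1,-1]'

```text
time_s: 13.0
tool_pos: [0.4864, 0.2089, 0.0802]
eef_rot: [-179.9, -2.9, 76.5]
contact_force: [0.1, 1.7, 6.2]
finger_gap: 0.0169
gripper_force: 49.7
```

Request:
step_arm --delta_pos '[[0.003,0.014,-0.012],[0.003,0.014,-0.012],[0.003,0.014,-0.012],[0,0,0],[0,0,0]]' --twist '[[-0.022,0.005,0],[-0.022,0.005,0],[-0.022,0.005,0],[0,0,0],[0,0,0]]' --jaw '[-1,-1,-1,-1,-1]'

```text
time_s: 13.5
tool_pos: [0.4868, 0.2101, 0.0795]
eef_rot: [-180.0, 0.1, 76.5]
contact_force: [0.3, 1.6, 7.8]
finger_gap: 0.0168
gripper_force: 49.9
```

Request:
step_arm --delta_pos '[[0,0,0.04],[0,0,0.03],[0,0,0],[0,0,0]]' --twist '[[0,0,0],[0,0,0],[0,0,0],[0,0,0]]' --jaw '[-1,-1,-1,-1]' --squeeze 20

```text
time_s: 13.9
tool_pos: [0.4866, 0.2099, 0.0808]
eef_rot: [-180.0, 0.0, 76.4]
contact_force: [1.5, 2.4, 1.8]
finger_gap: 0.017
gripper_force: 49.3
```

Request:
step_arm --delta_pos '[[0,0,0],[0,0,0],[0,0,0],[0,0,0],[0,0,0]]' --twist '[[0,0,0],[0,0,0],[0,0,0],[0,0,0],[0,0,0]]' --jaw '[-0.5,-0.4,-0.2,0,0.2]'

```text
time_s: 14.4
tool_pos: [0.4867, 0.2096, 0.081]
eef_rot: [-180.0, 0.0, 76.4]
contact_force: [-1.1, 0.4, -0.7]
finger_gap: 0.0513
gripper_force: 0.0
```

```bash
python3 - <<'E'
from h import *
s=snap('scene','e.png'); snap('wrist','ew.png'); st=env.state(); print(st['tool_pos'],st['eef_rot'],st['contact_force'],st['finger_gap'])
a=cv2.imread('pics/ew.png')[150:420,100:460]; b=cv2.imread('pics/e.png')[110:230,260:400]
cv2.imwrite('pics/e2.png',np.vstack([cv2.resize(a,(420,315)),cv2.resize(b,(420,280),interpolation=3)]))
E
```

```text
[0.48683854 0.20977542 0.08121412] [-1.79988759e+02  1.28813722e-02  7.64317976e+01] [ 0.23628597  0.40019656 -0.13919234] 0.051109464979531456
```

View pics/e2.png

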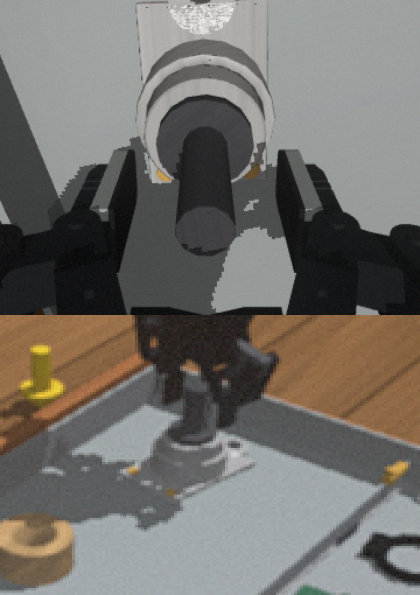

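The cone stands free between the open fingers, seated in the cup, with its stem top at about (205,230) in the upper crop. Opening further and rising clear.

Request:
step_arm --delta_pos '[[0,0,0.2],[0,0,0.8],[0,0,1],[0,0,1],[0,0,1]]' --twist '[[0,0,0],[0,0,0],[0,0,0],[0,0,0],[0,0,0]]' --jaw '[0.4,0.5,0.5,0.5,0.5]'

```text
time_s: 15.0
tool_pos: [0.4868, 0.2098, 0.203]
eef_rot: [180.0, -0.0, 76.4]
contact_force: [1.0, -0.3, 1.0]
finger_gap: 0.0644
gripper_force: 0.0
```

Request:
step_arm --delta_pos '[[0,-1,0],[0,-1,0],[0,0,0],[0,0,0],[0,0,0]]' --twist '[[0,0,0],[0,0,0],[0,0,0],[0,0,0],[0,0,0]]' --jaw '[0.5,0.5,0.5,0.5,0.5]'

```text
time_s: 15.5
tool_pos: [0.4869, 0.1503, 0.2014]
eef_rot: [180.0, -0.0, 76.4]
contact_force: [0.7, 0.2, -0.1]
finger_gap: 0.0641
gripper_force: 0.0
```

```bash
python3 - <<'E'
from h import *
s=snap('wrist','f.png'); w=cloud(s)
d=np.hypot(w[...,0]-.486,w[...,1]-.2105)
for a,b,r in [(.112,.125,.02),(.059,.07,.03),(.0385,.0425,.04),(.044,.0575,.04)]:
    m=(w[...,2]>a)&(w[...,2]<b)&(d<r); q=w[m]
    if len(q)>4: print(a,m.sum(),np.median(q[:,2]),cv2.minEnclosingCircle((q[:,:2]*1000).astype(np.float32)))
E
```

```text
0.112 728 0.11900216776147146 ((486.5917663574219, 211.0991973876953), 9.006471633911133)
0.059 1691 0.06548403381779899 ((486.37615966796875, 211.3031463623047), 25.526470184326172)
0.0385 798 0.04182188399057393 ((486.2973327636719, 211.0823974609375), 31.8737735748291)
0.044 331 0.057160927926060034 ((488.0264587402344, 211.4478302001953), 29.770971298217773)
```

View pics/f.png

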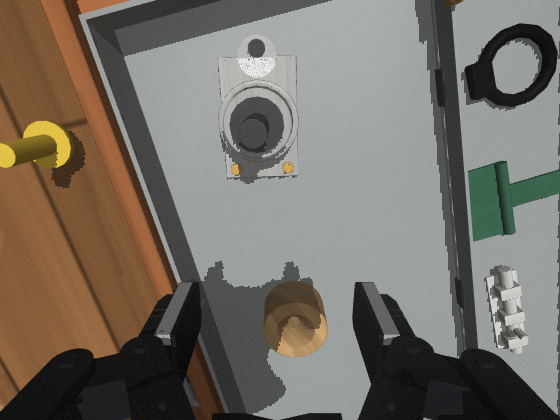

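The cone stands upright in the large cup at about (258,125). Its stem top is at (486.6, 211.1) mm against the tube axis at (486.3, 211.1), so the tilt is about 0.3°. The arm is clear, so I'm handing in.

```bash
python3 -c "
from h import *
print(job_done())"
```

```text
the job is handed in; nothing more can be done
None
```

I handed the job in with the cone upright and let go in the larger cup, after pressing it at about 12.5 N and rocking it about 6° each way under 7–9 N; the hand-in returned no verdict.

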